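# Draw the ashing tray out of the muffle furnace with the hook

## Robot

A 6-joint arm with a two-finger parallel gripper is mounted at the origin on a cart in front of the work surface, level with it; the furniture and walls round the work are solid. World frame = base frame: x ahead of the robot, y to its left, z up, the work surface at z = 0. Lengths are in m, angles in rad, forces in N, time in s.
With the tool pointing down it reaches from about 0.375 to 0.925 m from the base axis. Payload 5.7 kg.
Tool frame: the origin (TCP) lies at the very end of the fingers, on their centre line; the grasp point (between the pads) lies 19 mm behind it (r.hold_point_z is the distance from the TCP to the grasp point, in m); z points along the fingers, y is the direction in which the jaws open and shut (so a half turn about z gives the same grasp; the last joint's range is limited). The gripper opens to 85 mm and grips with 20 to 120 N. Pads are 22 mm wide; open, the fingers measure 114 mm over their backs; the gripper's body (76 mm by 85 mm) begins 54 mm behind the grasp point. The pads swing forward as they close: fully open they stand 13 mm farther back than shut.
Start: joints at [-1.282, 0.359, 1.51, -0, 1.272, -0.115], TCP at [0.236, -0.552, 0.231] pointing down, gripper open.
Joint ranges: [-2.97, 2.97], [-1.01, 2.36], [0.21, 2.38], [-0.96, 4.11], [0.2, 2.71], [-2.98, 2.98]. Speed limits (rad/s): [2.39, 2.39, 3.14, 3.14, 3.14, 3.14].

## Interface

Orientations are given as a unit quaternion [x, y, z, w].
In Python, from workcell import r, optics, readout gives the robot as it stands. Calls block until the motion is done:
- r.movep(position, orientation): joint-space move of the TCP to a pose.
- r.movel(position, rate=0.15, rot=None, guard=None): straight line of the TCP; rot=None keeps the orientation; rate is the mean speed in m/s. With guard (N) it stops when the force on the tool has changed by that much, and returns True; else False.
- r.movej(angles): joint-space move.
- r.grip(opening, squeeze=None): opening from 0.0 (shut) to 1.0 (fully open); squeeze is the grip in N (None keeps the last); returns when the fingers have stopped.
- r.dwell(seconds).
- r.inverse_kinematics(position, orientation): joint angles nearest the present ones, or None.
- optics.grab_frame(name): name is "side" or "top" or "wrist"; returns the picture (480x640x3 uint8, red, green, blue); there is no depth.
- optics.calibration(name): a dict with "mtx" (3x3 intrinsics, pixels), "distortion" ([k1, k2, p1, p2, k3] as OpenCV has them; the pictures are not rectified), "position" and "orientation" of the camera in the world. Camera axes: x right, y down, z forward; pixel columns grow to the right and rows downward; lengths in m; the calibration is good to about 2 mm. A picture is of the moment at which its call begins: read the wrist's pose just before it. calibration takes no time and is no camera call; for the wrist camera it gives the pose at the moment of the call.
A pose or a line that the arm cannot do raises r.IKError and nothing moves.
- r.finish_job(): hands the job in, once; it reports no verdict.
Trained networks look in the newest picture that a camera, given by its name, has taken for a name from the list of things; names that differ only in an ending like _2 or _b are one class to them, and where a whole thing is asked for, a point or a joint stands for the part that bears it (a point fixed in the world has none). Each returns a list of dicts, best first, with "confidence" (0 to 1); they miss things now and then, are a little off and sometimes report something else, mostly with a low value. They report only what shows in the picture. A call takes as long as a camera call.
- optics.masks_of(target, camera): "region" (480x640 bool, what is visible of it) and "bbox" ([centre column, centre row, width, height] in pixels, round what is visible of it).
Readings, each from a call of its own:
- readout.current_clock(): time.
- readout.current_joints(): joint angles.
- readout.current_dq(): joint speeds.
- readout.current_joint_torque(): joint torques, N m.
- readout.current_tool_pos(): TCP position.
- readout.current_ee_rot(): TCP orientation.
- readout.current_wrist_force(): force on the tool from outside, world axes, zero at the start.
- readout.current_moment(): the same for the moment, N m.
- readout.current_grip_width(): opening from 0.0 (shut) to 1.0 (fully open).
Only numpy, scipy, OpenCV 4.12 (cv2) and the standard library are available. Lean on these libraries where they do the work, as an engineer would, in place of code of your own. Each camera call takes 0.05 s, during which the arm holds its last target.

## Task

Take the furnace hook from its rest, catch the wire loop of the tray inside the open furnace with it, and draw the tray out along the rails, through the spring clips, until it bears firmly against the two stop screws at the end of the door; the ware is brittle, so go gently and never strain or press hard on tray or furnace. Then lift the hook out, leave the tray there, and lay the hook back in its rest as you found it. Keep the gripper itself off tray and furnace, and leave the other things on the bench alone.

Things in the scene. Friction and masses are not known exactly. Their poses are not given: they have to be found in the camera images.
- hook_grip (a point): Centre of the light wooden handle of the furnace hook (handle 100 long, 16 wide, 28 mm high; tool 90 g). Axes: x along the tool from handle to hook, y across the 16 mm width, z up. A 6 mm round steel rod runs forward from the handle, 4 mm below its middle, and is bent down at x = 155 mm. Grip the handle across y with 40 N or more: a loose grip lets the tool pitch under load.
- hook_tip (a point): Centre of the round lower end (radius 3 mm) of the hook, 151 mm ahead of hook_grip and 36 mm below it; same axes. The bent-down leg is 6 mm thick, leans back 4 mm towards the handle on its way down, and its end is the lowest point of the tool.
- hook_rest: Aluminium stand, 165 x 60 mm, 62 mm high, fixed to the bench, with two flared saddles: one under the rod 85 mm ahead of the origin (12 mm wide), one under the handle 38 mm behind it (21 mm wide); between them the handle stands free. Origin: on the bench, under the middle of the handle as it lies. x points the way the hook points, z up.
- rest_seat (a point): Where the middle of the handle lies when the hook is in its rest: 50 mm above the origin of hook_rest, same axes.
- furnace: Small white muffle furnace, fixed, 252 wide, 204 mm high, controls on its right. Origin: on the bench under the middle of the mouth; x into the furnace, y left, z up. The mouth is 92 mm wide and opens from 60 to 133 mm above the bench; chamber 147 mm deep. The door hangs open, level, as a ledge. Two guide rails, 10 mm high, 76 mm apart, run from the chamber to the end of the ledge.
- mouth (a point): Middle of the lower edge of the mouth, on the smooth steel floor 60 mm above the bench, which runs level from the chamber to 110 mm in front of this point, where the door ledge ends. Axes as the furnace's.
- clips (a point): Mid-way between two leaf-spring clips, one in each rail, 62 mm in front of the mouth. They pinch the tray's sides: from about 10 mm before its front face reaches this point until it meets the stop screws, drawing takes some 3 to 10 N more than before (friction varies).
- stop: Bracket at the end of the door ledge: two inward-turned rail ends, 18 mm high, 4 mm thick, 105 mm in front of the mouth, each with a stop screw towards the tray; a 46 mm gap between lets loop and hook through. Origin: on the ledge's floor, mid-way; axes as the furnace's. The screws' ends (screw_ends) meet the tray's front somewhere from x = +6 to +22 mm: not measured, to be felt. Rigid.
- tray: Dark steel tray with four small white crucibles fixed in it, 100 long, 70 wide, 20 mm high (crucibles 28 mm), 240 to 390 g, loose on the furnace floor between the rails (3 mm play each side). Origin: centre of its underside; x into the furnace (away from the loop), y left, z up.
- tray_front (a point): Middle of the lower edge of the tray's front face (the face with the loop), 50 mm in front of the tray's origin; axes as the tray's.
- loop (a point): Middle of the opening of the wire loop on the tray's front. The loop lies level, 15 mm above the floor; wire 5 mm thick; opening 12 mm wide (y), 15 mm long (x), between the tray's front face and the bow. Axes as the tray's. With hook_tip 5 to 9 mm deeper than this point the hook is well engaged; at 12 mm it rubs on the floor.
- blue_rack: Small blue tube rack with tubes, 60 x 94 x 48 mm, bystander on the bench; origin under its centre.
- forceps: Steel forceps, 16 x 132 x 9 mm, lying on the bench, bystander; origin under its centre.
- tip_box: Tip box with blue base, 85 x 122 x 83 mm, bystander; origin under its centre.
- steel_beaker: Steel beaker, 86 mm wide, 92 mm high, bystander; origin under its centre.
- bottle_etoh: White bottle with blue cap, 60 mm wide, 145 mm high, bystander; origin under its centre.
- pocket_scale: Flat pocket scale, 78 x 119 x 18 mm, bystander; origin under its centre.
- marker_black: Marker pen, 16 x 138 x 18 mm, lying on the bench, bystander; origin under its centre.

How it is judged:
On the way, in this order (a step that is already met when the one before it is completed fails the run):
1. The end of the hook is down through the tray's loop (x of hook_tip in the frame of loop between -0.009 and 0.009 m and y of hook_tip in the frame of loop between -0.007 and 0.007 m and z of hook_tip in the frame of loop below -0.003 m), for 0.2 s.
2. With the hook in its loop the tray is drawn out against the stop and held against it with more than 3 N (all of step 1 and contact force between tray and stop above 3 N), for 0.2 s.
At the end, for the whole second after the job is handed in: The tray stands flat on the door ledge between the rails with its front within 3 mm of the stop screws and at rest; the hook lies at rest in its stand, within 12 mm of where it lay, level, pointing the same way (x of tray_front in the frame of screw_ends below 0.003 m and y of tray_front in the frame of stop between -0.006 and 0.006 m and z of tray_front in the frame of stop below 0.003 m and angle between tray's own z axis and vertical below 0.05 rad and distance between hook_grip and rest_seat below 0.012 m and angle between the x axis of hook_grip and the x axis of rest_seat, either way round below 0.08 rad and x of hook_tip in the frame of rest_seat above 0.1 m and angle between hook_grip's own z axis and vertical below 0.15 rad and linear speed of each of tray, hook below 0.01 m/s); the robot touches nothing.
It fails at once if The hook strains or presses the tray or the furnace with more than 25 N (contact force between hook and tray above 25 N or contact force between hook and furnace above 25 N).
It fails at once if The tray is driven against the stop with more than 25 N (contact force between tray and stop above 25 N).
It fails at once if The robot itself touches the tray or the furnace (contact force between any of the fingers, the arm and tray above 1 N or contact force between any of the fingers, the arm and furnace above 1 N).
It fails at once if The tray is tipped or lifted off the floor (angle between tray's own z axis and vertical above 0.2 rad or z of tray in the frame of furnace above 0.075 m).
It fails at once if A bystander is moved by more than 15 mm (distance of any of blue_rack, forceps, tip_box, steel_beaker, bottle_etoh, pocket_scale, marker_black from where it was at the start of the episode above 0.015 m).
It also fails if it takes over 72 s, if anything falls off the work surface, if the arm or the gripper's body presses on something with over 40 N, if the wrist force passes 120 N, or if a joint passes its speed limit or range.

## Working session

There is one attempt and no reset: what is moved stays moved. The work goes in short steps, each a Python script; the robot and the scene stay as the last script left them, time stands still between calls to the robot, and variables do not carry over. Pictures are saved under pics/ and viewed, and the job is handed in when it is done.

```bash
ls; mkdir -p pics
python3 - <<'E'
from workcell import r, optics, readout
import cv2
for n in ["side","top","wrist"]:
    im=optics.grab_frame(n); cv2.imwrite(f"pics/{n}0.png",im[:,:,::-1])
    c=optics.calibration(n); print(n,c)
print(readout.current_clock(), readout.current_tool_pos(), readout.current_ee_rot(), r.hold_point_z)
E
```

```text
pics
side {'mtx': array([[515.78727943,   0.        , 319.31062886],
       [  0.        , 515.78727943, 237.29745977],
       [  0.        ,   0.        ,   1.        ]]), 'distortion': array([-0.05792033,  0.        ,  0.        ,  0.        ,  0.        ]), 'position': array([-0.01004895,  0.83770603,  0.63398357]), 'orientation': array([-0.22366787,  0.82179489, -0.50218146,  0.14979859])}
top {'mtx': array([[467.66124112,   0.        , 320.97323493],
       [  0.        , 467.66124112, 238.22945613],
       [  0.        ,   0.        ,   1.        ]]), 'distortion': array([-0.00542259,  0.        ,  0.        ,  0.        ,  0.        ]), 'position': array([ 0.46258652, -0.11434095,  1.14360835]), 'orientation': array([-0.70117298,  0.70998066, -0.04191622,  0.05026876])}
wrist {'mtx': array([[390.97940909,   0.        , 320.09080456],
       [  0.        , 390.97940909, 244.64389386],
       [  0.        ,   0.        ,   1.        ]]), 'distortion': array([0.02082205, 0.        , 0.        , 0.        , 0.        ]), 'position': array([ 0.30129971, -0.52427706,  0.37286233]), 'orientation': array([ 0.82625035, -0.54559258, -0.07768197,  0.11663879])}
0.15 [ 0.23558915 -0.55123269  0.23061192] [ 9.79688783e-01  2.00522624e-01 -6.27323147e-05 -7.50208992e-04] 0.0187
```

View pics/side0.png

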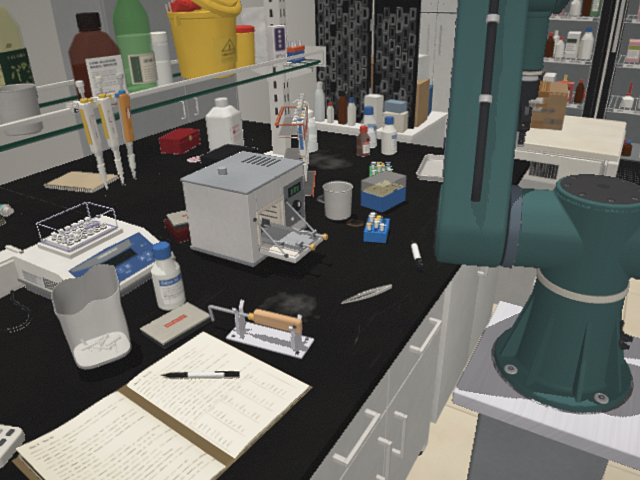

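View pics/top0.png

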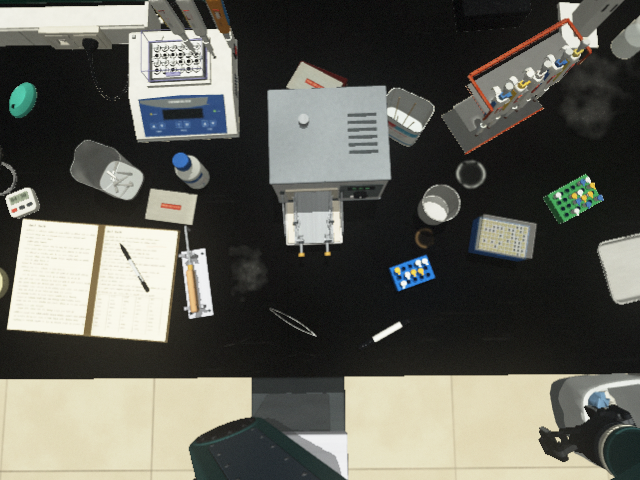

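View pics/wrist0.png

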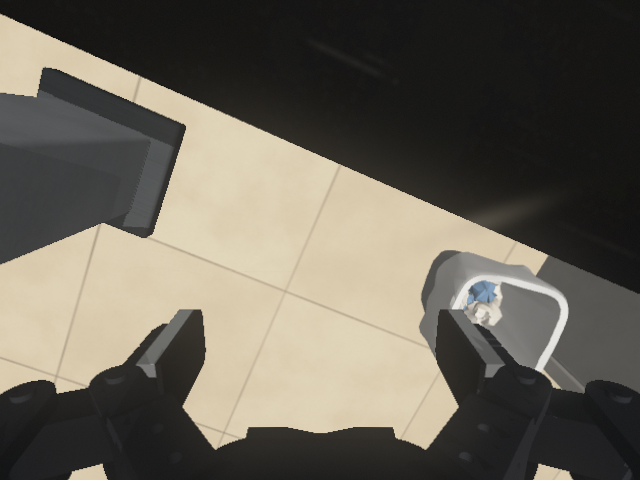

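The side and top views show the hook in its rest near top pixel (192,275). The furnace mouth is near (315,190), with the ledge end at about (313,245). Next I'll write helpers and take rough positions.

```bash
cat > h.py <<'E'
from workcell import r, optics, readout
import cv2, numpy as np
from scipy.spatial.transform import Rotation as R
def snap(n,name=None):
    c=optics.calibration(n); im=optics.grab_frame(n)
    if name: cv2.imwrite(f"pics/{name}.png",im[:,:,::-1])
    return im,c
def ray(c,px):
    p=cv2.undistortPoints(np.array([[px]],float),c["mtx"],c["distortion"])[0,0]
    d=R.from_quat(c["orientation"]).apply([p[0],p[1],1.0]); return c["position"],d/np.linalg.norm(d)
def plane(c,px,z):
    o,d=ray(c,px); return o+d*(z-o[2])/d[2]
def tri(obs):
    A=np.zeros((3,3));b=np.zeros(3);L=[]
    for c,px in obs:
        o,d=ray(c,px);P=np.eye(3)-np.outer(d,d);A+=P;b+=P@o;L.append((o,P))
    x=np.linalg.solve(A,b); return x,[float(np.linalg.norm(P@(x-o))) for o,P in L]
def proj(c,p):
    Ri=R.from_quat(c["orientation"]).inv(); q=Ri.apply(np.atleast_2d(p)-c["position"])
    return cv2.projectPoints(q.reshape(-1,1,3),np.zeros(3),np.zeros(3),c["mtx"],c["distortion"])[0].reshape(-1,2)
def down(yaw): # tool z down, tool x axis at world yaw
    x=np.array([np.cos(yaw),np.sin(yaw),0]);z=np.array([0,0,-1.]);y=np.cross(z,x)
    return R.from_matrix(np.array([x,y,z]).T).as_quat()
E
python3 - <<'E'
from h import *
ct=optics.calibration("top")
# tool frame camera pose
cw=optics.calibration("wrist");T=R.from_quat(readout.current_ee_rot());p=readout.current_tool_pos()
print("cam in tool",T.inv().apply(cw["position"]-p)); print((T.inv()*R.from_quat(cw["orientation"])).as_matrix().round(3))
for cam in ["top","side"]:
    c=optics.calibration(cam); optics.grab_frame(cam)
    for t in ["hook_grip","hook_rest","furnace","tray","stop","loop"]:
        for m in optics.masks_of(t,cam)[:2]:
            print(cam,t,round(m["confidence"],2),np.round(m["bbox"]))
print("handle front",plane(ct,(190,245),.05),"back",plane(ct,(195,312),.05), "hook end",plane(ct,(187,229),.046))
print("ledge end l/r",plane(ct,(287,243),.06),plane(ct,(342,244),.06),"mouth",plane(ct,(281,198),.06))
print(readout.current_clock())
E
```

```text
cam in tool [ 0.07104238  0.0008171  -0.14223915]
[[-0.    -0.961 -0.278]
 [ 1.    -0.     0.   ]
 [-0.    -0.278  0.961]]
top hook_grip 0.86 [192. 270.  13.  84.]
top hook_rest 0.92 [197. 285.  37.  72.]
top hook_rest 0.69 [329. 172. 128. 171.]
top furnace 0.89 [329. 171. 130. 170.]
top stop 0.65 [314. 245.  34.  15.]
side hook_grip 0.67 [254. 320.  95.  28.]
side hook_rest 0.98 [270. 328.  89.  58.]
side hook_rest 0.41 [254. 211. 143. 110.]
side furnace 0.71 [255. 210. 145. 117.]
side stop 0.42 [417. 257.  17.  33.]
side loop 0.54 [266. 224.  10.  16.]
handle front [0.59414401 0.20751957 0.05      ] back [0.43746194 0.19201421 0.05      ] hook end [0.63311986 0.21683415 0.046     ]
ledge end l/r [ 0.59466567 -0.022847    0.06      ] [ 0.59062451 -0.15122212  0.06      ] mouth [ 0.70212206 -0.00886712  0.06      ]
0.85
```

Run:
```python
import cv2,numpy as np
s=cv2.imread("pics/side0.png");t=cv2.imread("pics/top0.png")
a=cv2.resize(s[180:280,230:340],(440,400),interpolation=cv2.INTER_CUBIC)
b=cv2.resize(t[180:270,270:360],(360,360),interpolation=cv2.INTER_CUBIC)
o=np.zeros((400,800,3),np.uint8);o[:,:440]=a;o[:360,440:]=b
cv2.imwrite("pics/crop1.png",o)
```

```text
(no output)
```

View pics/crop1.png

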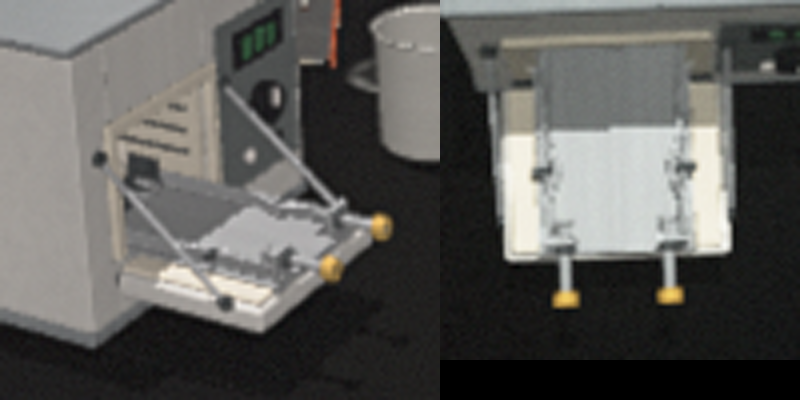

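```bash
cat >> h.py <<'E'
RC=np.array([[0,-.961,-.278],[1,0,0],[0,-.278,.961]]); 
_u,_,_v=np.linalg.svd(RC); RC=_u@_v
TC=np.array([.07104,.0008,-.14224])
def campose(pos,target):
    """tool pose for camera at pos looking at target, image level"""
    z=np.array(target,float)-pos; z/=np.linalg.norm(z)
    x=np.cross(z,[0,0,1.]);x/=np.linalg.norm(x);y=np.cross(z,x)
    Rt=np.array([x,y,z]).T@RC.T
    return np.array(pos)-Rt@TC, R.from_matrix(Rt).as_quat()
E
python3 - <<'E'
from h import *
for cx in (.36,.38,.40,.42):
  for cz in (.22,.25,.28,.32,.36):
    p,q=campose([cx,-.085,cz],[.70,-.085,.075]); print(cx,cz,p.round(3),r.inverse_kinematics(p,q) is not None)
E
```

```text
0.36 0.22 [ 0.493 -0.084  0.132] False
0.36 0.25 [ 0.486 -0.084  0.153] False
0.36 0.28 [ 0.479 -0.084  0.175] False
0.36 0.32 [ 0.47  -0.084  0.205] False
0.36 0.36 [ 0.461 -0.084  0.238] False
0.38 0.22 [ 0.511 -0.084  0.129] False
0.38 0.25 [ 0.503 -0.084  0.15 ] False
0.38 0.28 [ 0.496 -0.084  0.171] False
0.38 0.32 [ 0.487 -0.084  0.202] False
0.38 0.36 [ 0.478 -0.084  0.235] False
0.4 0.22 [ 0.528 -0.084  0.126] False
0.4 0.25 [ 0.521 -0.084  0.146] False
0.4 0.28 [ 0.513 -0.084  0.168] False
0.4 0.32 [ 0.503 -0.084  0.199] False
0.4 0.36 [ 0.494 -0.084  0.231] False
0.42 0.22 [ 0.546 -0.084  0.123] False
0.42 0.25 [ 0.537 -0.084  0.143] False
0.42 0.28 [ 0.529 -0.084  0.164] False
0.42 0.32 [ 0.519 -0.084  0.195] False
0.42 0.36 [ 0.509 -0.084  0.228] False
```

Run:
```python
from h import *
for cx in (.42,.46,.50):
  for cz in (.28,.34,.40,.46):
   for pit in (30,40,50,60,70,80):
    a=np.radians(pit); pos=np.array([cx,-.085,cz]); p,q=campose(pos,pos+[np.cos(a),0,-np.sin(a)])
    j=r.inverse_kinematics(p,q)
    if j is not None: print(cx,cz,pit,p.round(3),np.round(j,2)); break
```

```text
0.42 0.28 80 [ 0.419 -0.084  0.121] [-0.58  0.15  2.35  0.79  0.35  0.28]
0.42 0.34 70 [ 0.447 -0.084  0.183] [-0.64  0.03  2.36  1.04  0.42  0.03]
0.42 0.4 60 [ 0.473 -0.084  0.25 ] [-0.71 -0.08  2.35  1.22  0.52 -0.14]
0.42 0.46 50 [ 0.499 -0.084  0.322] [-0.76 -0.16  2.34  1.38  0.62 -0.25]
0.46 0.28 70 [ 0.487 -0.084  0.123] [-0.55  0.26  2.37  1.7   0.32 -0.6 ]
0.46 0.34 70 [ 0.487 -0.084  0.183] [-0.55  0.09  2.29  1.01  0.38  0.13]
0.46 0.4 60 [ 0.513 -0.084  0.25 ] [-0.6  -0.01  2.29  1.26  0.44 -0.1 ]
0.46 0.46 40 [ 0.561 -0.084  0.337] [-0.66  0.01  2.36  1.97  0.65 -0.79]
0.5 0.28 60 [ 0.553 -0.084  0.13 ] [-0.52  0.39  2.37  2.3   0.5  -1.17]
0.5 0.34 60 [ 0.553 -0.084  0.19 ] [-0.52  0.2   2.31  1.83  0.38 -0.66]
0.5 0.4 50 [ 0.579 -0.084  0.262] [-0.55  0.13  2.31  1.96  0.49 -0.77]
0.5 0.46 30 [ 0.621 -0.084  0.357] [-0.57  0.18  2.36  2.37  0.85 -1.15]
```

Run:
```python
from h import *
for yaw in (0,.05,-.05,np.pi):
  for x in (.57,.45):
    print("down",yaw,x,r.inverse_kinematics([x,-.08,.09],down(yaw)))
print("hook",[ (y,r.inverse_kinematics([.51,.2,.03],down(y)))for y in (.1,.1+np.pi)])
a=np.radians(55)
for i,y in enumerate((-.14,-.03)):
    pos=np.array([.43,y,.43]); t=pos+[np.cos(a),(-.085-y)/.4*.6,-np.sin(a)]
    p,q=campose(pos,t); 
    try: r.movep(p,q)
    except r.IKError as e: print("IK",y); continue
    im,c=snap("wrist",f"f{i}"); np.save(f"f{i}.npy",np.r_[c["position"],c["orientation"]])
    for tt in ["loop","tray","stop","mouth","clips","furnace"]:
        for m in optics.masks_of(tt,"wrist")[:2]: print(i,tt,round(m["confidence"],2),np.round(m["bbox"]))
print(readout.current_clock())
```

```text
down 0 0.57 [-2.59431746e-01  4.85277602e-01  1.70932202e+00 -4.44089210e-16
  9.46993034e-01  1.31136458e+00]
down 0 0.45 [-3.27263955e-01  3.52010349e-01  1.96784884e+00 -4.44089210e-16
  8.21733466e-01  1.24353237e+00]
down 0.05 0.57 [-2.59431746e-01  4.85277602e-01  1.70932202e+00 -4.44089210e-16
  9.46993034e-01  1.26136458e+00]
down 0.05 0.45 [-3.27263955e-01  3.52010349e-01  1.96784884e+00 -4.44089210e-16
  8.21733466e-01  1.19353237e+00]
down -0.05 0.57 [-2.59431746e-01  4.85277602e-01  1.70932202e+00 -4.44089210e-16
  9.46993034e-01  1.36136458e+00]
down -0.05 0.45 [-3.27263955e-01  3.52010349e-01  1.96784884e+00 -4.44089210e-16
  8.21733466e-01  1.29353237e+00]
down 3.141592653589793 0.57 [-2.59431746e-01  4.85277602e-01  1.70932202e+00 -4.44089210e-16
  9.46993034e-01 -1.83022807e+00]
down 3.141592653589793 0.45 [-3.27263955e-01  3.52010349e-01  1.96784884e+00 -4.44089210e-16
  8.21733466e-01 -1.89806028e+00]
hook [(0.1, array([ 2.47620189e-01,  5.45117684e-01,  1.81280473e+00, -4.44089210e-16,
        7.83670236e-01,  1.71841652e+00])), (3.241592653589793, array([ 2.47620189e-01,  5.45117684e-01,  1.81280473e+00, -4.44089210e-16,
        7.83670236e-01, -1.42317614e+00]))]
0 loop 0.64 [313. 205.  59.  30.]
0 tray 0.87 [315. 205.  61.  30.]
0 tray 0.18 [290. 321.  87.  62.]
0 stop 0.87 [290. 322.  84.  56.]
0 mouth 0.97 [353. 185. 285. 328.]
0 clips 0.73 [352. 183. 287. 330.]
0 clips 0.55 [ 36. 345.  69.  96.]
0 furnace 0.84 [353. 183. 284. 326.]
0 furnace 0.73 [ 34. 343.  66.  98.]
IK -0.03
2.9833
```

View pics/f0.png

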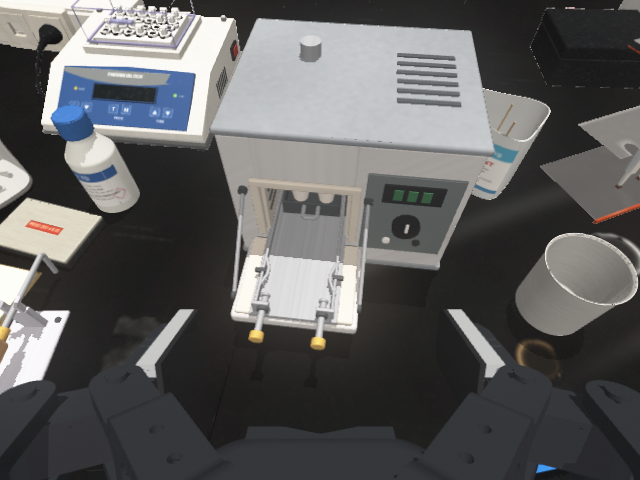

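Run:
```python
from h import *
for y in (-.1,-.05,-.03,0):
 for cz in (.43,.46,.5):
  for pit in (50,55,60,65):
    a=np.radians(pit); pos=np.array([.43,y,cz]); t=pos+[np.cos(a),(-.085-y)/.4*.6,-np.sin(a)]
    p,q=campose(pos,t); print(y,cz,pit,r.inverse_kinematics(p,q) is not None)
```

```text
-0.1 0.43 50 True
-0.1 0.43 55 True
-0.1 0.43 60 True
-0.1 0.43 65 True
-0.1 0.46 50 True
-0.1 0.46 55 True
-0.1 0.46 60 True
-0.1 0.46 65 True
-0.1 0.5 50 True
-0.1 0.5 55 True
-0.1 0.5 60 True
-0.1 0.5 65 True
-0.05 0.43 50 False
-0.05 0.43 55 True
-0.05 0.43 60 True
-0.05 0.43 65 True
-0.05 0.46 50 True
-0.05 0.46 55 True
-0.05 0.46 60 True
-0.05 0.46 65 True
-0.05 0.5 50 True
-0.05 0.5 55 True
-0.05 0.5 60 True
-0.05 0.5 65 True
-0.03 0.43 50 False
-0.03 0.43 55 False
-0.03 0.43 60 True
-0.03 0.43 65 True
-0.03 0.46 50 False
-0.03 0.46 55 True
-0.03 0.46 60 True
-0.03 0.46 65 True
-0.03 0.5 50 True
-0.03 0.5 55 True
-0.03 0.5 60 True
-0.03 0.5 65 True
0 0.43 50 False
0 0.43 55 False
0 0.43 60 True
0 0.43 65 True
0 0.46 50 False
0 0.46 55 False
0 0.46 60 True
0 0.46 65 True
0 0.5 50 False
0 0.5 55 True
0 0.5 60 True
0 0.5 65 True
```

The view shows the furnace front with the tray loop just inside the mouth near (311,207) and the stop knobs at (257,336) and (319,342). I'll take a second, closer view, then move over the hook.

Run:
```python
from h import *
ok=False
for cx,y,cz in ((.50,-.05,.36),(.48,-.05,.38),(.46,-.05,.40),(.43,-.03,.43)):
  for pit in (52,56,60,64):
    a=np.radians(pit); pos=np.array([cx,y,cz]); t=pos+[np.cos(a),(-.085-y)/.4*.6,-np.sin(a)]
    p,q=campose(pos,t)
    if r.inverse_kinematics(p,q) is not None: ok=True;break
  if ok: break
print(cx,y,cz,pit,p)
r.movep(p,q)
im,c=snap("wrist","f1"); np.save("f1.npy",np.r_[c["position"],c["orientation"]])
for tt in ["loop","tray","stop"]:
    for m in optics.masks_of(tt,"wrist")[:2]: print(tt,round(m["confidence"],2),np.round(m["bbox"]))
print(readout.current_clock())
```

```text
0.5 -0.05 0.36 52 [ 0.57369696 -0.05548154  0.21922269]
loop 0.97 [338. 234.  74.  34.]
tray 0.87 [338. 237.  76.  37.]
stop 0.68 [362. 393. 119.  83.]
4.4167
```

View pics/f1.png

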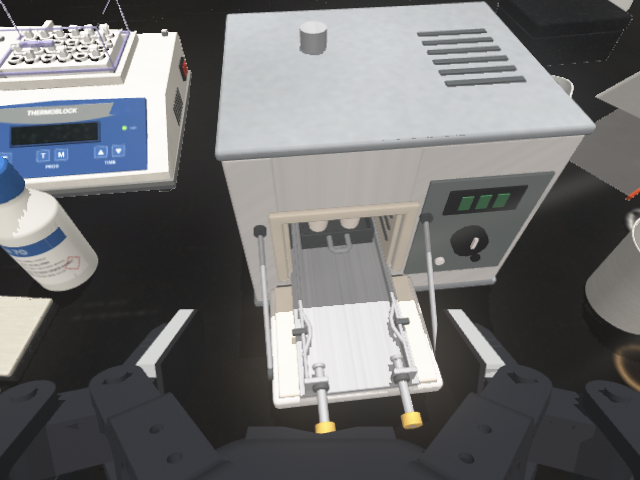

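Run:
```python
import cv2,numpy as np
a=cv2.imread("pics/f0.png")[170:345,225:365];b=cv2.imread("pics/f1.png")[195:435,255:455]
cv2.imwrite("pics/crop2.png",np.hstack([cv2.resize(a,(448,560),interpolation=cv2.INTER_CUBIC)[:, :350],cv2.resize(b,None,fx=2.2,fy=560/240,interpolation=cv2.INTER_CUBIC)]))
cv2.imwrite("pics/loopA.png",cv2.resize(cv2.imread("pics/f0.png")[180:260,260:360],(800,600)[:1]+(600,)[:1] if 0 else (750,600),interpolation=cv2.INTER_CUBIC))
cv2.imwrite("pics/loopB.png",cv2.resize(cv2.imread("pics/f1.png")[205:285,285:385],(750,600),interpolation=cv2.INTER_CUBIC))
```

```text
(no output)
```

View pics/loopA.png

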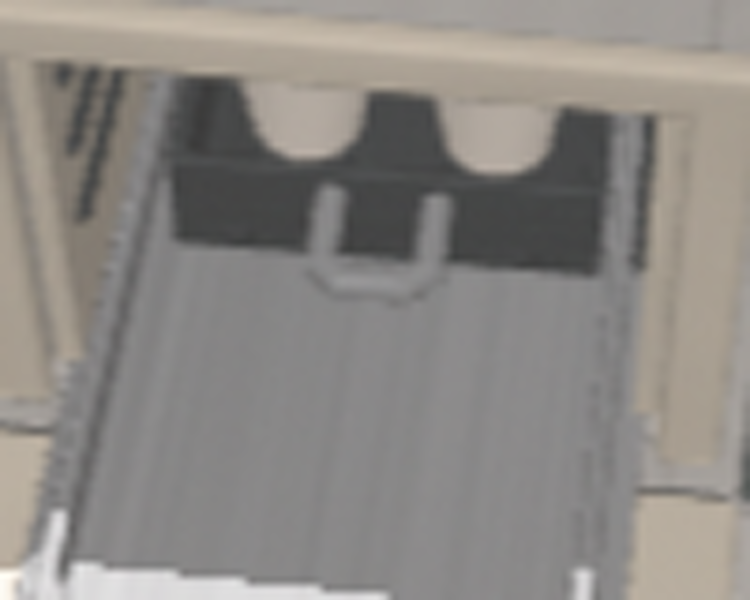

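View pics/loopB.png

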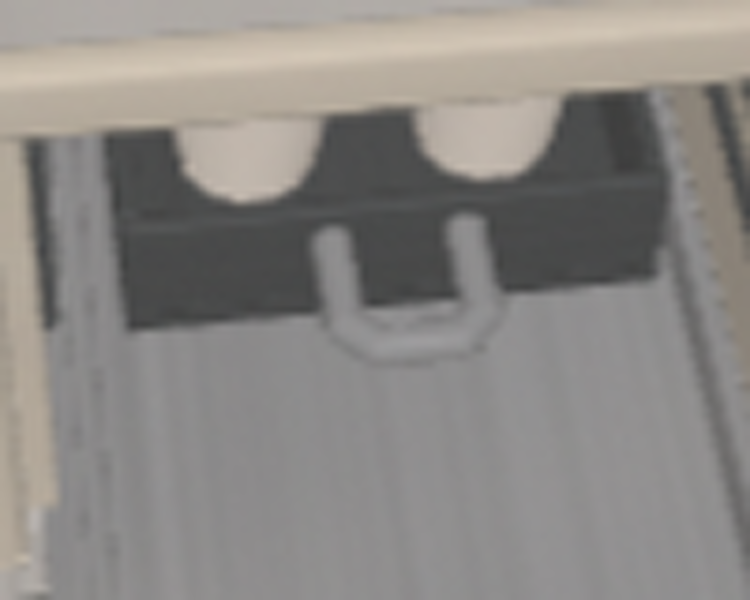

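View pics/crop2.png

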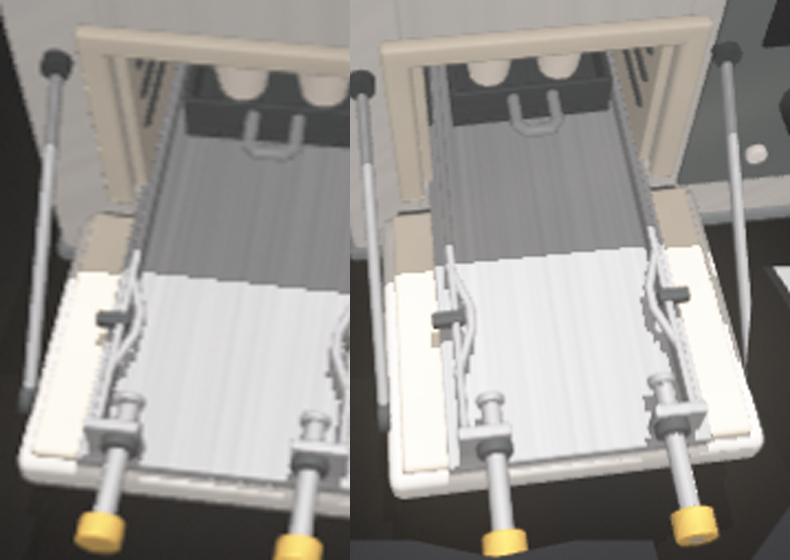

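Run:
```python
from h import *
b=optics.calibration("wrist")
def C(i):
    v=np.load(f"f{i}.npy"); d=dict(b); d["position"]=v[:3]; d["orientation"]=v[3:]; return d
A,B=C(0),C(1)
pts={"lowL":((283.6,212.3),(302.1,248.7)),"lowR":((340,216.5),(372.3,241.9)),"upL":((282.9,201.7),(301,234.6)),"upR":((340,205.6),(373.7,228.7)),
"legL":((304,205.3),(329.4,235.9)),"legR":((318.3,206.3),(347.4,234.3)),"bow":((310,218),(340.3,250.7))}
# fractions; knobs in crop2: left scale 3.2 off(225,170); right 2.2,2.333 off (255,195)
def a(u,v): return (225+u/3.2,170+v/3.2)
def bb(u,v): return (255+(u-350)/2.2,195+v/(560/240))
pts["knobL"]=(a(101,530),bb(503,540)); pts["knobR"]=(a(299,548),bb(694,523))
pts["screwL"]=(a(126,400),bb(489,398)); pts["screwR"]=(a(314,420),bb(660,382))
zs={"lowL":.06,"lowR":.06,"upL":.08,"upR":.08,"legL":.075,"legR":.075,"bow":.075,"screwL":.07,"screwR":.07,"knobL":.07,"knobR":.07}
for k,(pa,pb) in pts.items():
    x,e=tri([(A,pa),(B,pb)]); print(k,x.round(4),np.round(e,4),"planeA",plane(A,pa,zs[k])[:2].round(4),"planeB",plane(B,pb,zs[k])[:2].round(4))
```

```text
lowL [ 0.733  -0.0523  0.0587] [0.0002 0.0002] planeA [ 0.7317 -0.0526] planeB [ 0.7322 -0.0523]
lowR [ 0.7365 -0.122   0.0579] [0.0001 0.0001] planeA [ 0.7349 -0.1221] planeB [ 0.7347 -0.1214]
upL [ 0.7366 -0.0521  0.075 ] [0.0007 0.0007] planeA [ 0.7314 -0.0534] planeB [ 0.7333 -0.0521]
upR [ 0.7363 -0.1211  0.0782] [0.0001 0.0001] planeA [ 0.735  -0.1212] planeB [ 0.7347 -0.1207]
legL [ 0.7321 -0.0786  0.0769] [0. 0.] planeA [ 0.7336 -0.0782] planeB [ 0.7336 -0.0788]
legR [ 0.7327 -0.0957  0.0769] [0.0001 0.0001] planeA [ 0.7345 -0.0954] planeB [ 0.7341 -0.0959]
bow [ 0.7193 -0.0876  0.0699] [0.0001 0.0001] planeA [ 0.7153 -0.0884] planeB [ 0.7153 -0.087 ]
knobL [ 0.5693 -0.0588  0.066 ] [0.0005 0.0005] planeA [ 0.5673 -0.0595] planeB [ 0.5688 -0.0589]
knobR [ 0.5686 -0.1194  0.0723] [0.0007 0.0007] planeA [ 0.5701 -0.1195] planeB [ 0.5685 -0.1196]
screwL [ 0.6103 -0.0578  0.073 ] [0.0003 0.0003] planeA [ 0.6115 -0.0571] planeB [ 0.6117 -0.0581]
screwR [ 0.6124 -0.118   0.0701] [0.0004 0.0004] planeA [ 0.613  -0.1181] planeB [ 0.6121 -0.1178]
```

Run:
```python
from h import *
b=optics.calibration("wrist")
def C(i):
    v=np.load(f"f{i}.npy"); d=dict(b); d["position"]=v[:3]; d["orientation"]=v[3:]; return d
A,B=C(0),C(1)
T=optics.calibration("top")
for n,c,l,rr,z in (("A",A,(216,136),(493,152),.204),("B",B,(217,154),(594,125),.204)):
    L,Rr=plane(c,l,z),plane(c,rr,z); d=L-Rr; print(n,L.round(4),Rr.round(4),np.linalg.norm(d),"yaw",np.arctan2(-d[0],d[1]))
print("top roof",[plane(T,p,.204).round(4) for p in ((268,90),(387,87),(271,185),(390,179))])
# overlay candidate rail model
for n,c,f in (("A",A,"f0"),("B",B,"f1")):
    im=cv2.imread(f"pics/{f}.png")
    im=cv2.resize(im,None,fx=3,fy=3,interpolation=cv2.INTER_CUBIC)
    for yaw,col in ((.015,(0,0,255)),(.035,(0,255,0))):
        ex=np.array([np.cos(yaw),np.sin(yaw),0]);ey=np.array([-np.sin(yaw),np.cos(yaw),0])
        s=np.array([.612-.013,-.088,.06])
        o=s+.105*ex
        for y in (.038,-.038):
            P=proj(c,[o+ey*y+ex*x for x in (-.105,.04)])*3
            cv2.line(im,tuple(P[0].astype(int)),tuple(P[1].astype(int)),col,1)
        P=proj(c,[o+ey*y for y in (.046,-.046)])*3
        cv2.line(im,tuple(P[0].astype(int)),tuple(P[1].astype(int)),col,1)
    u,v=(220,160) if n=="A" else (240,190)
    cv2.imwrite(f"pics/ov{n}.png",im[v*3:v*3+600,u*3:u*3+700])
```

```text
A [ 0.6915 -0.0113  0.204 ] [ 0.7048 -0.2495  0.204 ] 0.2386318089486822 yaw 0.055735758786151744
B [ 0.6994 -0.003   0.204 ] [ 0.7073 -0.2487  0.204 ] 0.24585644887524435 yaw 0.032070683355138435
top roof [array([0.9042, 0.0046, 0.204 ]), array([ 0.9065, -0.2473,  0.204 ]), array([ 0.6979, -0.0023,  0.204 ]), array([ 0.7069, -0.2474,  0.204 ])]
```

View pics/ovB.png

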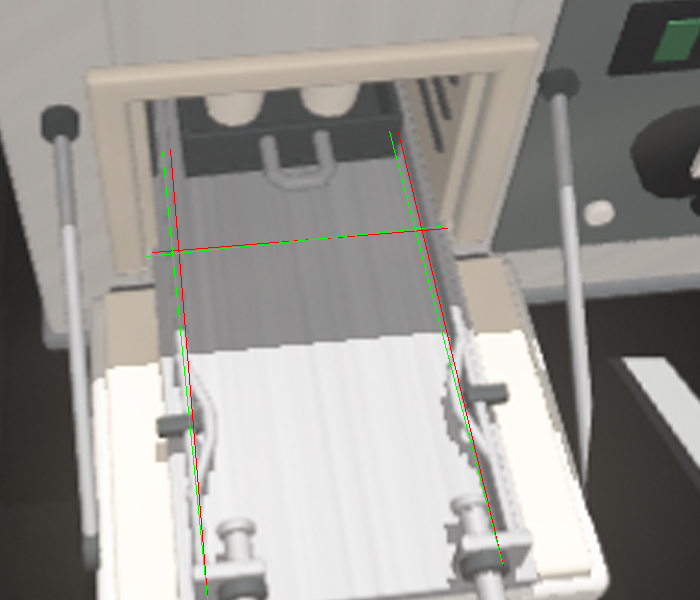

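The loop centre is at about (0.7255, -0.0872), and its height agrees with the 0.075 m given. The tray front is at x≈0.7335, and the screw ends are at x≈0.612 with mid y≈-0.088. Next is the hook.

Run:
```python
from h import *
for i,(x,y,z) in enumerate(((.53,.17,.20),(.50,.24,.16))):
    r.movep([x,y,z],down(.1))
    r.dwell(.1)
    im,c=snap("wrist",f"g{i}"); np.save(f"g{i}.npy",np.r_[c["position"],c["orientation"]])
    for tt in ["hook_grip","hook_rest"]:
        for m in optics.masks_of(tt,"wrist")[:2]: print(i,tt,round(m["confidence"],2),np.round(m["bbox"]))
print(readout.current_clock())
a=cv2.imread("pics/g0.png");b=cv2.imread("pics/g1.png")
```

```text
0 hook_grip 0.85 [278. 200.  35. 278.]
1 hook_grip 0.98 [379. 173.  31. 331.]
1 hook_rest 0.91 [374. 220.  81. 217.]
7.7833
```

View pics/g0.png

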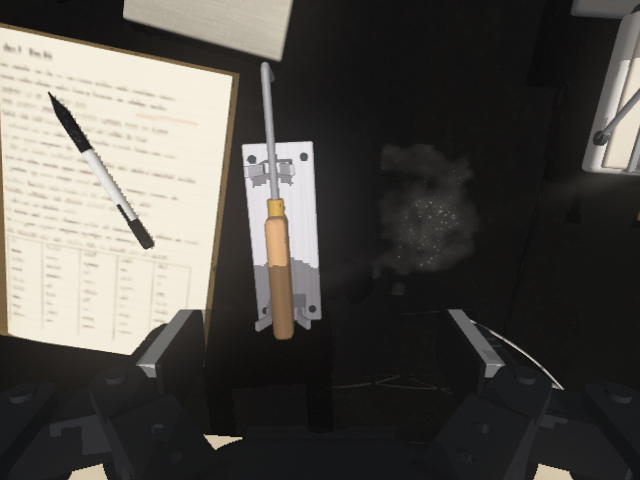

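View pics/g1.png

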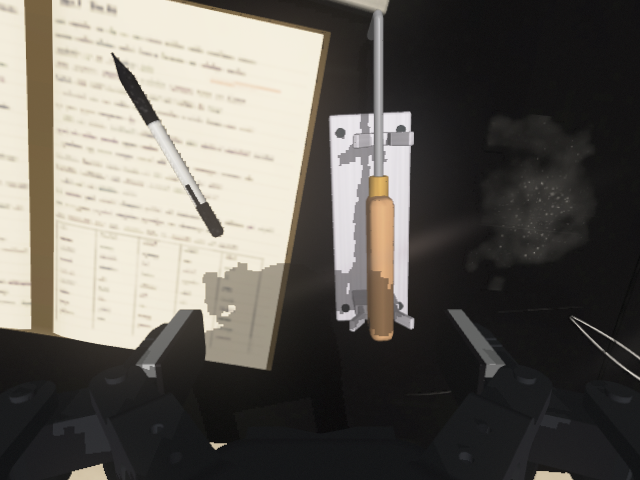

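Run:
```python
from h import *
b=optics.calibration("wrist")
def C(i):
    v=np.load(f"g{i}.npy"); d=dict(b); d["position"]=v[:3]; d["orientation"]=v[3:]; return d
A,B=C(0),C(1)
T={}
for k,pa,pb in (("rear",(284,338),(381,340)),("woodfront",(276,216),(379.5,196)),("brassfront",(275,199),(378,177)),("bend",(265.5,66),(377.5,13)),("baseFL",(243,145),(330,116)),("baseFR",(312,142),(410,112)),("baseRR",(320,318),(408,315))):
    x,e=tri([(A,pa),(B,pb)]);T[k]=x; print(k,x.round(4),np.round(e,4))
d=T["bend"]-T["rear"];print("yaw",np.arctan2(d[1],d[0]),np.linalg.norm(d[:2]))
d=T["brassfront"]-T["rear"];print("handle len",np.linalg.norm(d[:2]),np.arctan2(d[1],d[0]))
d=T["baseFR"]-T["baseRR"];print("base yaw",np.arctan2(d[1],d[0]))
```

```text
rear [0.4361 0.1895 0.0561] [0.0003 0.0003]
woodfront [0.5356 0.2037 0.0488] [0. 0.]
brassfront [0.5475 0.2057 0.044 ] [0.0003 0.0003]
bend [0.641  0.219  0.0426] [0.0006 0.0006]
baseFL [0.5833 0.24   0.001 ] [0.0002 0.0002]
baseFR [0.5917 0.1823 0.0015] [0.0002 0.0002]
baseRR [0.4345 0.1599 0.0097] [0.0005 0.0005]
yaw 0.14301556394630208 0.20698731395377065
handle len 0.11256922216519305 0.1442775486772923
base yaw 0.14212778312601163
```

Run:
```python
from h import *
g=np.array([.4854,.1966]); q=down(.143)
r.grip(.6,80)
r.movep([*g,.14],q)
r.movel([*g,.0355],rate=.12)
print(readout.current_tool_pos(),readout.current_wrist_force())
r.grip(0,80); r.dwell(.2)
print("w",readout.current_grip_width(),readout.current_tool_pos(),readout.current_wrist_force(),readout.current_moment())
np.save("grasp.npy",np.r_[readout.current_tool_pos(),readout.current_ee_rot()])
im,c=snap("wrist","k0"); snap("side","k0s"); print(readout.current_clock())
```

```text
[0.48610115 0.19693082 0.03607402] [-0.86863702  0.06183718 -0.08010985]
w 0.17216385073786147 [0.4859828  0.19669043 0.03633734] [-0.04761509  0.53709529  5.61299545] [-0.07326425  0.14105094 -0.06333326]
10.2667
```

View pics/k0.png

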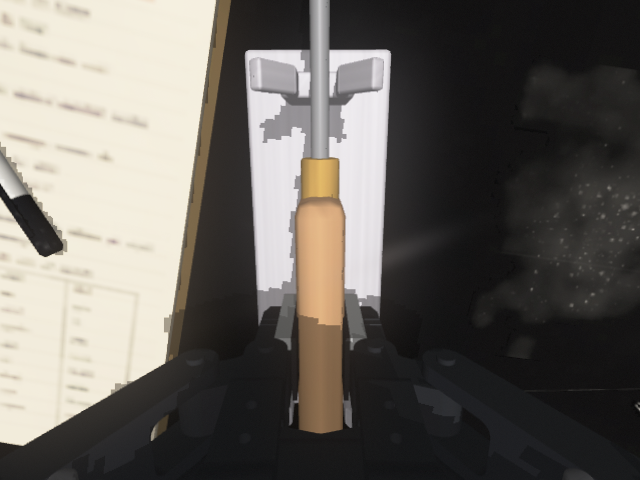

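View pics/k0s.png

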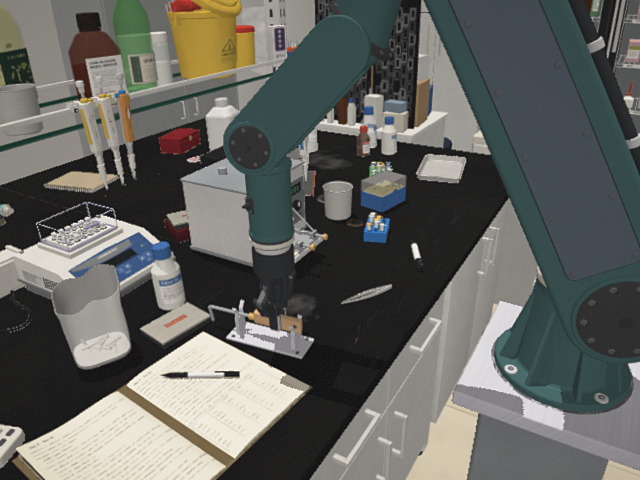

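Run:
```python
from h import *
g=np.load("grasp.npy")
r.movel([g[0],g[1],.17],rate=.12)
r.dwell(.2)
print(readout.current_wrist_force(),readout.current_moment(),readout.current_grip_width())
q=down(.02)
r.movep([.49,-.0902,.17],q)
r.movel([.505,-.0902,.112],rate=.15); r.dwell(.2)
print(readout.current_tool_pos(),readout.current_wrist_force(),readout.current_moment())
for n in ("side","top","wrist"): snap(n,"m_"+n)
s=cv2.imread("pics/m_side.png");t=cv2.imread("pics/m_top.png")
a=cv2.resize(s[180:280,230:340],(440,400),interpolation=cv2.INTER_CUBIC)
b=cv2.resize(t[180:270,270:360],(360,360),interpolation=cv2.INTER_CUBIC)
o=np.zeros((400,800,3),np.uint8);o[:,:440]=a;o[:360,440:]=b
cv2.imwrite("pics/crop3.png",o)
print(readout.current_clock())
```

```text
[ 0.11058004  0.20963516 -0.55830815] [-0.05059894  0.0274195   0.01603864] 0.17539059457513315
[ 0.50559398 -0.09022727  0.1130053 ] [-0.17054307  0.09086057 -0.88503594] [ 0.01293326  0.05869691 -0.03189086]
13.75
```

View pics/crop3.png

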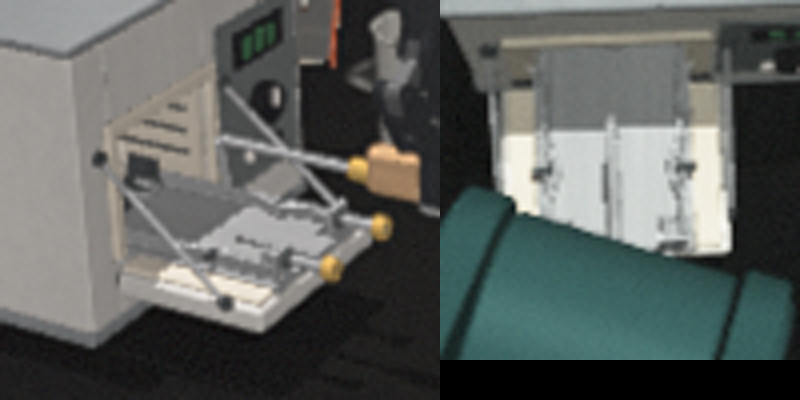

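View pics/m_wrist.png

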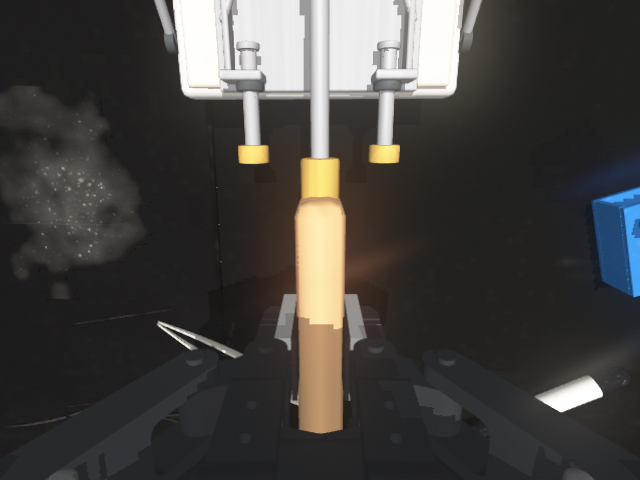

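Run:
```python
from h import *
T=optics.calibration("top");S=optics.calibration("side")
print(tri([(T,(313,209.5)),(S,(285,214.5))]), plane(T,(313,209.5),.123))
p=readout.current_tool_pos(); print(p+[.1506+.006,.0031,.0097])
```

```text
(array([ 0.66054975, -0.08643143,  0.12303003]), [0.0006491328446738805, 0.0006491328446741378]) [ 0.66112387 -0.08609556  0.123     ]
[ 0.66191584 -0.08722281  0.12237476]
```

Run:
```python
from h import *
hit=r.movel([.5745,-.0902,.1098],rate=.06,guard=4); r.dwell(.2)
print(hit,readout.current_tool_pos(),readout.current_wrist_force())
for n in ("side","top","wrist"): snap(n,"n_"+n)
s=cv2.imread("pics/n_side.png")
cv2.imwrite("pics/crop4.png",np.hstack([cv2.resize(s[190:260,240:310],(500,500),interpolation=cv2.INTER_CUBIC),cv2.resize(cv2.imread("pics/n_wrist.png")[0:125,250:325],(300,500),interpolation=cv2.INTER_CUBIC)]))
```

```text
False [ 0.57424274 -0.09018996  0.10986713] [-0.60907968  0.57920593 -1.24031215]
```

View pics/crop4.png

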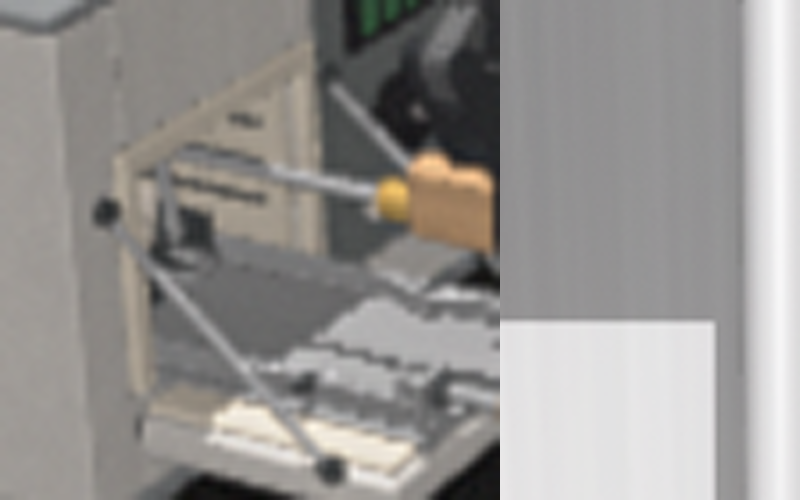

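Run:
```python
from h import *
p=readout.current_tool_pos()
hit=r.movel([.5749,-.0902,.0900],rate=.04,guard=4); r.dwell(.3)
print(hit,readout.current_tool_pos(),readout.current_wrist_force(),readout.current_moment())
for n in ("side","top","wrist"): snap(n,"o_"+n)
s=cv2.imread("pics/o_side.png")
cv2.imwrite("pics/crop5.png",np.hstack([cv2.resize(s[190:260,240:310],(500,500),interpolation=cv2.INTER_CUBIC)]))
print(readout.current_clock())
```

```text
False [ 0.57505707 -0.09023131  0.0902378 ] [ 0.68451176 -0.21945025 -0.51627835] [0.03329395 0.05730542 0.04797743]
16.5
```

View pics/crop5.png

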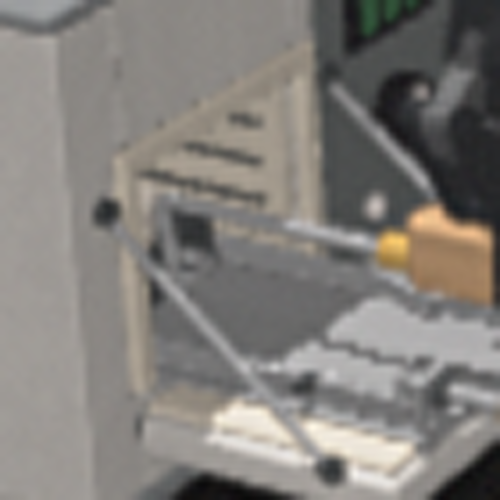

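Run:
```python
from h import *
f0=readout.current_wrist_force(); print(f0)
for x in (.565,.545,.525,.505):
    hit=r.movel([x,-.0902,.0900],rate=.05,guard=8)
    r.dwell(.1); print(hit,x,readout.current_tool_pos().round(4),(readout.current_wrist_force()-f0).round(2),(readout.current_moment()).round(2))
    if hit: break
for n in ("side","top","wrist"): snap(n,"p_"+n)
print(readout.current_clock())
s=cv2.imread("pics/p_side.png");t=cv2.imread("pics/p_top.png")
a=cv2.resize(s[180:280,230:340],(440,400),interpolation=cv2.INTER_CUBIC)
b=cv2.resize(t[180:270,270:360],(360,360),interpolation=cv2.INTER_CUBIC)
o=np.zeros((400,800,3),np.uint8);o[:,:440]=a;o[:360,440:]=b
cv2.imwrite("pics/crop6.png",o)
```

```text
[ 0.12961272  0.156019   -0.04723634]
False 0.565 [ 0.5648 -0.0902  0.09  ] [-0.18  0.78 -1.47] [-0.03 -0.01 -0.01]
False 0.545 [ 0.5449 -0.0902  0.09  ] [-0.84 -0.66 -1.56] [-0.02  0.01 -0.02]
False 0.525 [ 0.5249 -0.0902  0.09  ] [ 0.09 -0.13 -1.53] [-0.01  0.06 -0.01]
False 0.505 [ 0.5049 -0.0902  0.09  ] [-0.5   0.04 -0.77] [0.02 0.05 0.02]
19.05
```

View pics/crop6.png

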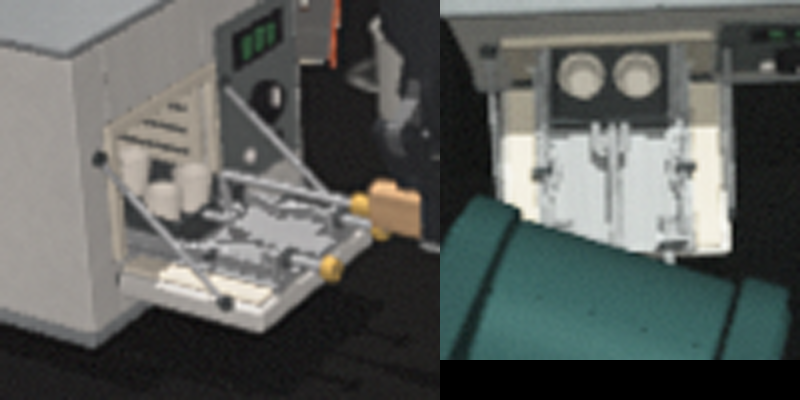

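View pics/p_wrist.png

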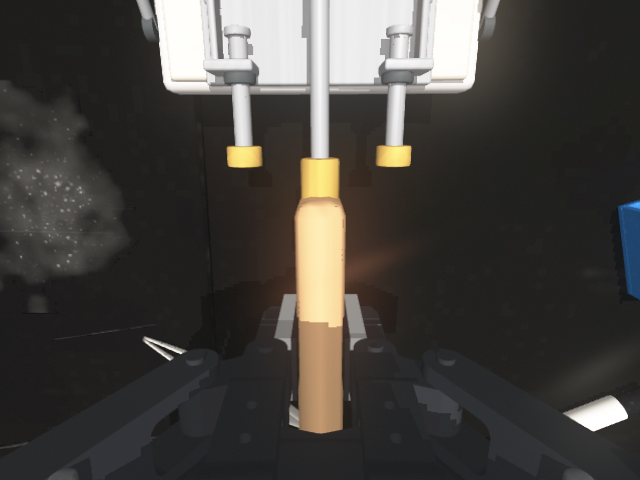

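Run:
```python
from h import *
f0=np.array([.13,.15,-.05])
x=.505
while x>.4605:
    x-=.004
    hit=r.movel([x,-.0903,.0900],rate=.04,guard=9)
    f=readout.current_wrist_force(); p=readout.current_tool_pos()
    print(hit,round(x,4),p.round(4),f.round(2),readout.current_moment().round(2))
    if hit or abs(f[0])>14: break
print(readout.current_clock())
snap("wrist","q_wrist")
```

```text
False 0.501 [ 0.5008 -0.0903  0.09  ] [ 0.24  0.81 -0.88] [ 0.04 -0.02  0.  ]
False 0.497 [ 0.4966 -0.0902  0.09  ] [ 0.76 -0.14 -0.93] [-0.   -0.01  0.07]
False 0.493 [ 0.4925 -0.0902  0.09  ] [ 0.54 -0.21 -0.39] [-0.    0.01 -0.01]
False 0.489 [ 0.4886 -0.0903  0.09  ] [ 0.35  0.87 -1.79] [-0.02  0.03 -0.03]
False 0.485 [ 0.4848 -0.0903  0.09  ] [ 1.06 -0.49 -1.24] [-0.07 -0.15 -0.1 ]
False 0.481 [ 0.481  -0.0903  0.0901] [ 2.18 -0.88 -0.95] [-0.09 -0.31 -0.05]
False 0.477 [ 0.4767 -0.0903  0.09  ] [ 1.77 -0.45 -0.43] [-0.11 -0.32 -0.08]
False 0.473 [ 0.4728 -0.0903  0.09  ] [ 1.95 -0.12 -1.71] [-0.05 -0.4   0.  ]
False 0.469 [ 0.4687 -0.0903  0.09  ] [ 1.49 -0.93 -0.49] [-0.04 -0.34 -0.05]
False 0.465 [ 0.465  -0.0903  0.09  ] [ 2.82 -1.1  -1.66] [-0.1  -0.47 -0.06]
False 0.461 [ 0.4609 -0.0903  0.09  ] [ 3.3  -0.85 -1.33] [ 0.   -0.46 -0.02]
False 0.457 [ 0.4568 -0.0903  0.09  ] [ 2.7  -0.2  -0.73] [-0.04 -0.44 -0.05]
22.05
```

View pics/q_wrist.png

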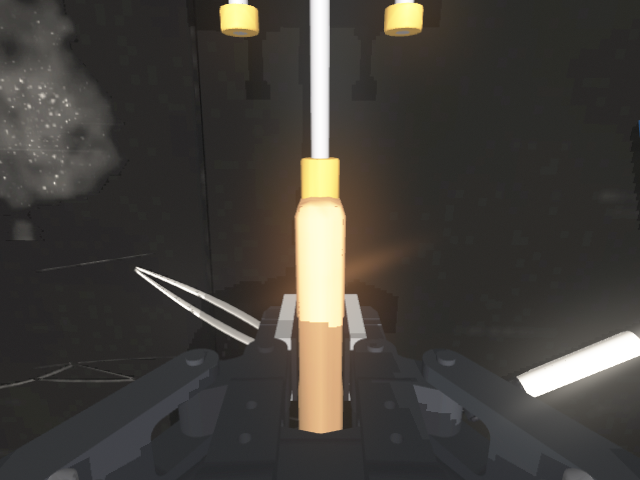

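Run:
```python
from h import *
x=.457
while x>.440:
    x-=.0007
    hit=r.movel([x,-.0903,.0900],rate=.015,guard=5)
    r.dwell(.1)
    f=np.mean([readout.current_wrist_force() for _ in range(3)],0); p=readout.current_tool_pos()
    print(hit,round(x,4),p.round(4),f.round(2),readout.current_moment().round(2))
    if f[0]>9.5: break
print(readout.current_clock())
for n in ("side","top"): snap(n,"r_"+n)
s=cv2.imread("pics/r_side.png");t=cv2.imread("pics/r_top.png")
a=cv2.resize(s[180:280,230:340],(440,400),interpolation=cv2.INTER_CUBIC)
b=cv2.resize(t[180:270,270:360],(360,360),interpolation=cv2.INTER_CUBIC)
o=np.zeros((400,800,3),np.uint8);o[:,:440]=a;o[:360,440:]=b
cv2.imwrite("pics/crop7.png",o)
```

```text
False 0.4563 [ 0.4566 -0.0904  0.09  ] [ 4.36  0.19 -2.57] [-0.05 -0.63 -0.09]
False 0.4556 [ 0.4558 -0.0904  0.09  ] [ 5.83 -0.2  -2.28] [-0.01 -0.75 -0.04]
False 0.4549 [ 0.4549 -0.0903  0.09  ] [ 4.29 -0.56 -1.91] [-0.13 -0.7  -0.05]
False 0.4542 [ 0.4541 -0.0903  0.09  ] [ 4.   -0.3  -1.74] [-0.05 -0.7  -0.06]
False 0.4535 [ 0.4534 -0.0903  0.09  ] [ 3.71 -0.15 -2.71] [-0.07 -0.63 -0.05]
False 0.4528 [ 0.4528 -0.0903  0.09  ] [ 4.62 -1.63 -2.15] [-0.1  -0.67 -0.06]
False 0.4521 [ 0.4521 -0.0903  0.09  ] [ 5.08  0.23 -2.46] [-0.03 -0.66 -0.09]
False 0.4514 [ 0.4514 -0.0903  0.09  ] [ 4.93 -0.6  -2.55] [-0.06 -0.69 -0.05]
False 0.4507 [ 0.4507 -0.0903  0.09  ] [ 3.77 -0.28 -1.7 ] [-0.03 -0.62 -0.07]
False 0.45 [ 0.4499 -0.0903  0.09  ] [ 3.58  0.25 -2.42] [-0.05 -0.66 -0.03]
False 0.4493 [ 0.4493 -0.0903  0.09  ] [ 4.96 -0.61 -2.24] [-0.05 -0.63 -0.03]
False 0.4486 [ 0.4486 -0.0903  0.09  ] [ 4.32 -0.21 -2.66] [-0.12 -0.72 -0.02]
False 0.4479 [ 0.4479 -0.0903  0.09  ] [ 5.06 -0.66 -1.67] [-0.07 -0.67 -0.05]
False 0.4472 [ 0.4477 -0.0904  0.0901] [ 6.59 -0.18 -3.03] [-0.08 -0.82 -0.06]
False 0.4465 [ 0.4474 -0.0905  0.0902] [ 7.49 -0.82 -2.93] [-0.   -0.94 -0.08]
False 0.4458 [ 0.4472 -0.0906  0.0902] [ 7.83 -1.05 -3.18] [ 0.04 -0.98 -0.03]
False 0.4451 [ 0.4472 -0.0907  0.0904] [ 9.83  0.1  -4.32] [ 0.02 -1.19  0.  ]
28.05
```

View pics/crop7.png

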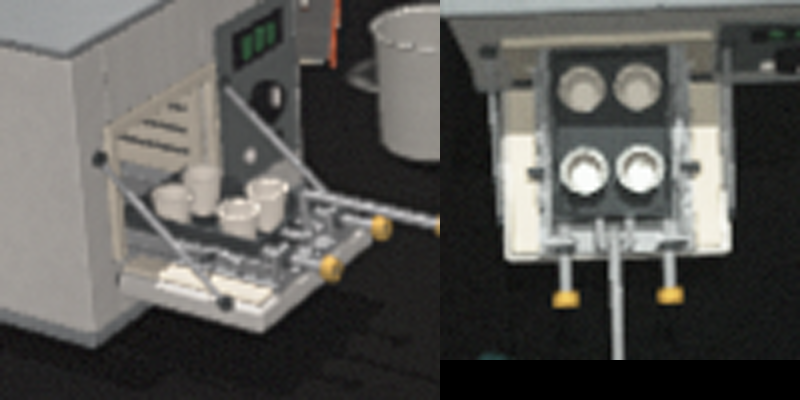

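Run:
```python
from h import *
x=.4451
while x>.441:
    x-=.0007
    hit=r.movel([x,-.0903,.0898],rate=.015,guard=5)
    r.dwell(.15)
    f=np.mean([readout.current_wrist_force() for _ in range(3)],0); p=readout.current_tool_pos()
    print(hit,round(x,4),p.round(4),f.round(2),readout.current_moment().round(2))
    if f[0]>12.5: break
r.dwell(.5)
print(readout.current_clock())
snap("side","s_side")
cv2.imwrite("pics/crop8.png",cv2.resize(cv2.imread("pics/s_side.png")[210:270,280:360],(800,600),interpolation=cv2.INTER_CUBIC))
```

```text
False 0.4444 [ 0.4471 -0.0908  0.0903] [11.31  0.53 -5.81] [ 0.14 -1.36  0.08]
False 0.4437 [ 0.4471 -0.0909  0.0904] [12.67  0.8  -6.97] [ 0.17 -1.5   0.08]
29.45
```

View pics/crop8.png

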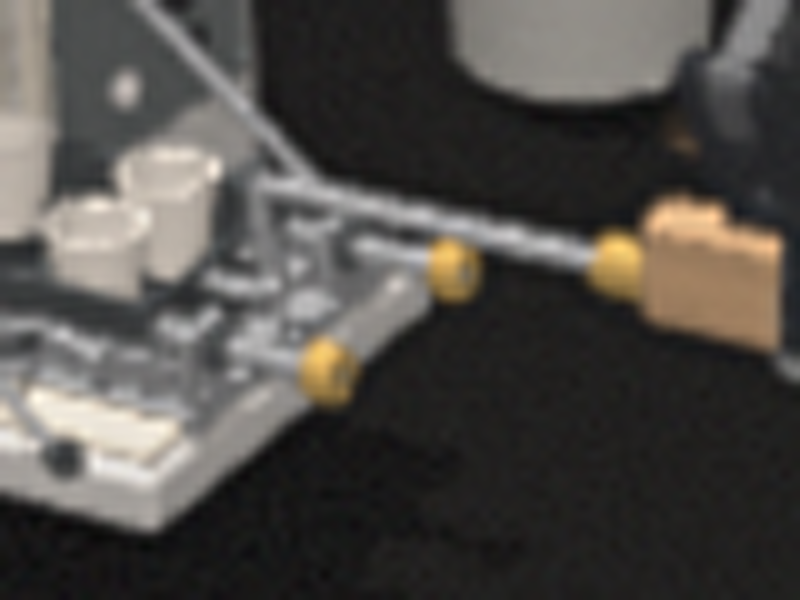

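Run:
```python
from h import *
r.movel([.4512,-.0903,.0900],rate=.02); r.dwell(.2)
print(readout.current_tool_pos().round(4),readout.current_wrist_force().round(2))
hit=r.movel([.4512,-.0903,.105],rate=.03,guard=4); r.dwell(.1)
print(hit,readout.current_tool_pos().round(4),readout.current_wrist_force().round(2))
if not hit:
    hit=r.movel([.4512,-.0903,.17],rate=.08,guard=5); print(hit,readout.current_tool_pos().round(4),readout.current_wrist_force().round(2),readout.current_moment().round(2))
print(readout.current_clock(),readout.current_grip_width())
for n in ("side","top","wrist"): snap(n,"t_"+n)
s=cv2.imread("pics/t_side.png");t=cv2.imread("pics/t_top.png")
a=cv2.resize(s[180:280,230:340],(440,400),interpolation=cv2.INTER_CUBIC)
b=cv2.resize(t[180:270,270:360],(360,360),interpolation=cv2.INTER_CUBIC)
o=np.zeros((400,800,3),np.uint8);o[:,:440]=a;o[:360,440:]=b
cv2.imwrite("pics/crop9.png",o)
```

```text
[ 0.4507 -0.0902  0.0899] [ 0.23 -0.21 -1.16]
False [ 0.451  -0.0902  0.1049] [-0.23 -0.31 -0.86]
False [ 0.4508 -0.0902  0.1696] [ 1.28 -0.53 -0.8 ] [-0.03  0.02 -0.04]
31.9417 0.17362885292576885
```

View pics/crop9.png

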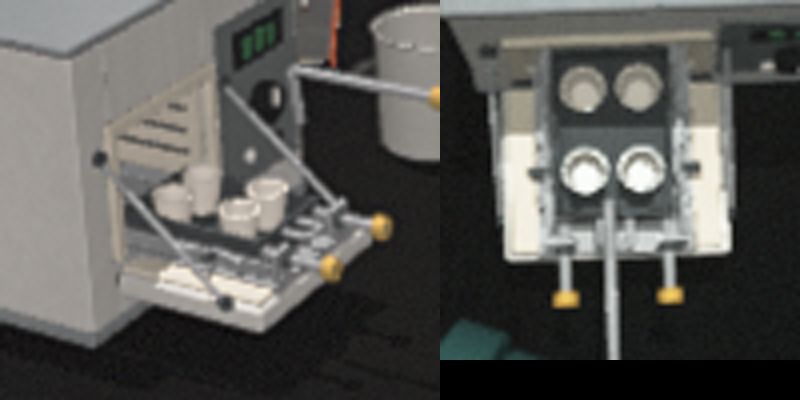

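View pics/t_wrist.png

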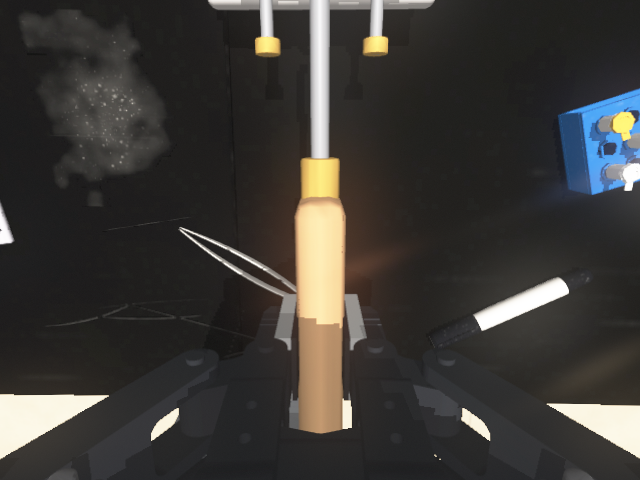

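Run:
```python
from h import *
g=np.load("grasp.npy"); q=g[3:]
print(g.round(4), R.from_quat(q).as_matrix()[:,0].round(4))
r.movel([.46,-.0903,.19],rate=.15)
r.movep([g[0],g[1],.17],q); r.dwell(.3)
e=readout.current_tool_pos()-[g[0],g[1],.17]; print(e)
snap("wrist","u_wrist")
r.movel([g[0]-e[0],g[1]-e[1],.075],rate=.1); r.dwell(.3); p=readout.current_tool_pos(); print(p-g[:3],readout.current_wrist_force())
f0=readout.current_wrist_force()
hit=r.movel([g[0]-e[0],g[1]-e[1],g[2]+.0005],rate=.04,guard=4); r.dwell(.2)
print(hit,readout.current_tool_pos()-g[:3],readout.current_wrist_force()-f0,readout.current_moment())
print(readout.current_clock())
snap("wrist","v_wrist"); snap("side","v_side")
```

```text
[ 4.860e-01  1.967e-01  3.630e-02  9.974e-01  7.140e-02  7.000e-04
 -1.000e-04] [0.9898 0.1424 0.0014]
[ 0.00032236 -0.00089501  0.0001292 ]
[-0.00010135  0.00095414  0.03906403] [ 1.08087213 -0.03567871  0.10243103]
True [-7.52573163e-04  7.83230823e-04 -2.31333071e-05] [-0.85708066 -0.67111245  5.57139459] [-0.05380255 -0.03290776 -0.03710054]
36.4167
```

View pics/v_wrist.png

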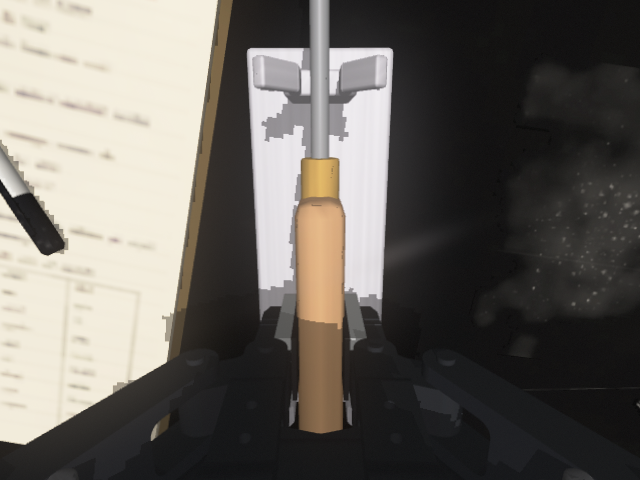

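Seated at the same height as I found it. Releasing slowly and rising.

Run:
```python
from h import *
r.grip(.3); r.dwell(.2); r.grip(.6)
p=readout.current_tool_pos()
r.movel([p[0],p[1],.20],rate=.1)
r.movep([.50,.24,.16],down(.1)); r.dwell(.2)
snap("wrist","w_wrist"); 
r.movep([.44,.05,.30],down(.1)); r.dwell(.2)
snap("side","w_side"); snap("top","w_top")
a=cv2.imread("pics/w_side.png"); t=cv2.imread("pics/w_top.png")
cv2.imwrite("pics/crop10.png",np.hstack([cv2.resize(a[180:355,170:340],(400,412),interpolation=cv2.INTER_CUBIC),cv2.resize(t[180:275,268:360],(400,412),interpolation=cv2.INTER_CUBIC)]))
print(readout.current_clock())
```

```text
41.0
```

View pics/w_wrist.png

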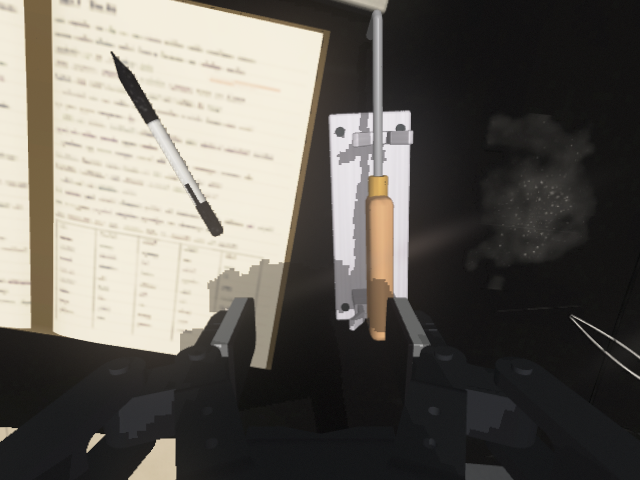

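View pics/crop10.png

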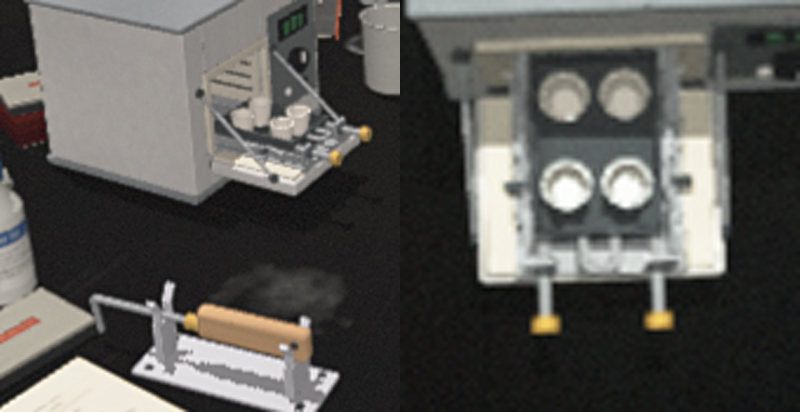

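Run:
```python
from h import *
a=np.radians(60); pos=np.array([.48,-.09,.40]); p,q=campose(pos,pos+[np.cos(a),0,-np.sin(a)])
r.movep(p,q); r.dwell(.2); im,c=snap("wrist","x_wrist")
np.save("x.npy",np.r_[c["position"],c["orientation"]])
P=proj(c,[.611,-.088,.07])[0]; print(P,readout.current_clock())
u,v=int(P[0]),int(P[1]); cv2.imwrite("pics/crop11.png",cv2.resize(cv2.imread("pics/x_wrist.png")[v-50:v+40,u-60:u+60],(800,600),interpolation=cv2.INTER_CUBIC))
```

```text
[318.5356343  303.03174246] 42.6
```

View pics/crop11.png

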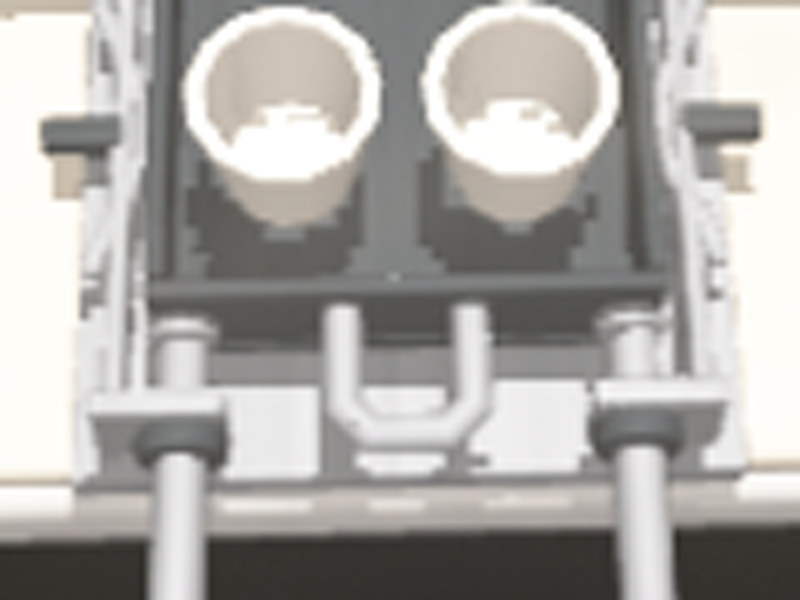

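Both screw ends sit right at the tray's front face, at crop (185,325) and (632,318), and the tray is square between the rails. Handing in.

Run:
```python
from workcell import r,readout
print(readout.current_dq().round(3)); r.finish_job(); print(readout.current_clock())
```

```text
[-0.001 -0.     0.004  0.001 -0.004 -0.001]
the job is handed in; nothing more can be done
the job is handed in; nothing more can be done
```

I handed the job in at about 43 s. The tray is drawn out against the stop screws and the hook is back in its rest; no verdict was reported.

- **Drawing the tray:** I took the hook, lowered it through the loop without touching it, and pulled. The force was about 1 N at first and 3 to 5 N through the clips. I felt the stop with the gripper at x ≈ 0.447 m, then held the tray there at about 12.7 N total, so roughly 8 N of that was on the screws. I read this from the wrist sensor, as the tray-to-stop force cannot be measured directly.
- **Tray check:** The last wrist picture shows the tray flat and square between the rails, with both screw ends at its front face. It stayed put while the hook was lifted out.
- **Hook check:** The hook lies at the same pixels as before I picked it up. On the way down my 4 N guard tripped as the handle seated, within 1 mm of the pose where I first gripped it.
- **Disagreements and limits:**
  - My furnace heading estimates differed, from about 0 to 0.05 rad, so I drew the tray straight from the loop to the middle of the screws.
  - I saw no bystander moved in the last pictures, but I did not measure each one.

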